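Shut the glassware cabinet's door, free its top cover and hold it open

TASK

Get the small bench-top glassware cabinet ready for a colleague to load from above: first push its front door fully shut so that it snaps into its catch. Then, before touching the latch, tug the top cover up by its grip to feel whether it is caught, and only if it is caught slide the latch knob all the way across to free it; do not wrench a caught cover. Raise the cover well open, about 45 degrees or more, and finish while still holding it up there, with the door still shut and the glassware round about left alone.

Things in the scene. Friction and masses are not known exactly. Their poses are not given: they have to be found in the camera images.
- cabinet: white metal bench-top cabinet, 210 mm deep (x), 220 wide (y), 150 high, fixed. Origin: centre of its underside; x points from its front (towards the robot) to its back, y to the left for one who faces the front, z up. The front face is a hinged door; the top is a fixed deck over the front 50 mm, 150 mm above the table, with the latch knob, and behind it a steel cover.
- door (a joint): hinge of the front door, rad: 0 fully shut, grows as it swings out towards the robot, to 1.2; starts ajar. It stays where left; a spring ball catch near the free edge resists the last few degrees (below about 0.08 rad), needs some 5 to 10 N at the door, then snaps and keeps it shut.
- door_hinge (a point): on the door's vertical hinge line, at the cabinet's front left edge (cabinet frame x -105, y +110, z 80 mm). Its axes are the door's: with the door at angle a they are the cabinet's turned by -a about z.
- door_push (a point): a good place to push: on the door's outer face, 165 mm from the hinge line (free edge at 218 mm), 130 mm above the table. The panel is 12 mm thick, all of it outside the hinge line, from 15 to 145 mm above the table; a small knob sticks out 18 mm at 50 mm above the table, 200 mm from the hinge.
- cover (a joint): hinge of the top cover, rad: 0 shut, grows as its front edge rises, stop at 1.2. The cover weighs 0.3 to 0.5 kg and falls shut if let go. If caught it has play to about 0.05 rad and then stops firmly; if not caught it just rises. Whether it is caught cannot be seen.
- cover_hinge (a point): middle of the cover's hinge line, along the cabinet's y at its rear top edge (cabinet frame x +95, y 0, z 150 mm). The cover plate is 150 mm long from here to its front edge, 200 mm wide, 8 mm thick.
- cover_grip (a point): grasp point in the cover's upright black grip: a plate 14 mm thick along y, 30 mm along x, 45 mm tall on the cover's upper face (159 mm above the table when shut), near its front edge. The point is 27 mm above that face, 125 mm before and 36 mm above the hinge line, and turns with the cover. Vertical fingers closing along y let the grip pivot between them.
- latch (a joint): travel of the latch knob, m: 0 at rest, grows as the knob slides to the cabinet's +y, stop at 0.036. Sliding it to the stop pushes the hidden bolt aside, which then stays aside; the knob springs back to 0 when let go; it takes 1.5 to 5 N. Its position tells nothing of the bolt.
- latch_knob (a point): in the upright black latch knob, 22 mm above the deck (172 mm above the table). The knob is 22 mm along x, 14 mm along y, its top 32 mm above the deck; at rest it stands at cabinet x -82, y -5 mm.
- beaker: bystander: loose open glass beaker, 72 mm across, 95 mm high; origin under its centre.
- wash_bottle: bystander: loose white wash bottle with a red top, 64 mm across, about 170 mm high; origin under its centre.
- tube_rack: bystander: loose white test-tube rack, 220 x 60 mm, 64 mm high with tubes up to 115 mm; origin under its centre.

How it is judged:
By the outcome, as a careful person would: the job done as asked, in the order asked, and still so for the second after the job is handed in, while the arm keeps its last pose, push and grip.
It also fails if it takes over 61 s, if anything falls off the work surface, if the arm or the gripper's body presses on something with over 40 N, if the wrist force passes 120 N, or if a joint passes its speed limit or range.

ROBOT

A 6-joint arm with a two-finger parallel gripper is mounted at the origin on the work surface. World frame = base frame: x ahead of the robot, y to its left, z up, the work surface at z = 0. Lengths are in m, angles in degrees, forces in N, time in s.
With the tool pointing down it reaches from about 0.225 to 0.725 m from the base axis. Payload 3.1 kg.
Tool frame: the origin (TCP) lies at the very end of the fingers, on their centre line; the grasp point (between the pads) lies 19 mm behind it; z points along the fingers, y is the line along which they close (so a half turn about z gives the same grasp; the last joint's range is limited). The gripper opens to 85 mm and grips with 20 to 120 N. Pads are 22 mm wide; open, the fingers measure 114 mm over their backs; the gripper's body (76 mm by 85 mm) begins 54 mm behind the grasp point. The pads swing forward as they close: fully open they stand 13 mm farther back than shut.
Start: joints at [68.881, 2.75, 5.684, 92.934, 0, 82.678], TCP at [0.125, 0.51, 0.231] pointing down, gripper open.
Joint ranges: [-166.93, 166.93], [-56.73, 111.36], [-69.38, 81.34], [-121.58, 131.49], [-85.45, 84.26], [-180, 180]. Speed limits (degrees/s): [159.86, 159.86, 180, 180, 180, 180].

INTERFACE

Orientations are given as a 3x3 rotation matrix whose columns are the frame's x, y, z axes.
In Python, from station import * gives the robot as it stands.
- The arm moves only by the tool arm_command, never from a script. Its argument "moves" is a list of rows, each an object of numbers: "dx", "dy", "dz": the shift along the tool's x, y, z in units of 0.4 m (1.0 is 0.4 m); "wx", "wy", "wz": the turn, a rotation vector about the tool's x, y, z in units of 45 degrees (1.0 is 45 degrees); "claw": the opening, from -1 (shut) to 1 (fully open). A call has 1 to 5 rows; each row is the pose to reach, as a shift and turn from the pose commanded when the call began, along the tool's axes at that moment; what a row does not reach only later rows make up. A row lasts 1/10 s, in which the tool goes at most 50 mm and 8.59 degrees, less where a joint would pass 70% of its speed; a pose out of reach is approached as far as the arm can. A call with a number of a shift or a turn outside -1 to 1 is refused whole. A call with a gripper value outside its range is refused whole. The fingers move at their own pace and stop on an object; "force" is the grip in N (left out, the last holds). Time passes only in rows, so rows that repeat a pose let the fingers close. It gives the time, the measured TCP pose, the force, the opening and the grip force at its end, in the units of the state.
- sense(): the state, without advancing time (a new reading comes with each control period).
- read_camera(name): name is "scene" or "side" or "wrist"; returns a dict with "pixels" (400x640x3 uint8, red, green, blue), "z_map" (400x640 float32, m along the optical axis (not along the pixel's ray), 0 where there is no reading), "K" (3x3 intrinsics, pixels), "k1" (the pictures are not rectified: a ray, as slopes to the right and down, at radius r is drawn at 1 + k1 r^2 times it, then the intrinsics apply), "rvec" (rotation vector, rad) and "tvec" (3), from world to camera coordinates, as OpenCV has them. Camera axes: x right, y down, z forward; pixel columns grow to the right and rows downward; lengths in m; the calibration is good to about 2 mm. A picture is of the moment at which its call begins.
- hand_in(): hands the job in; it is judged then, once.
The state is a dict: "time": time; "q": joint angles; "dq": joint speeds; "tau": joint torques, N m; "position": TCP position; "eef_rot": TCP orientation; "contact_force": force on the tool from outside, world axes, zero at the start; "moment": the same for the moment, N m; "opening": finger opening in m; "grip_force": force on a finger pad.
Only numpy, scipy, OpenCV 4.12 (cv2) and the standard library are available. Lean on these libraries where they do the work, as an engineer would, in place of code of your own. Each camera call takes 0.05 s, during which the arm holds its last target. There are 200 camera calls.

## Working session

There is one attempt and no reset: what is moved stays moved. The work goes in short steps, Python scripts to look and compute and a tool call to move; the robot and the scene stay as the last step left them, time stands still between calls to the robot, and variables do not carry over. Pictures are saved under pics/ and viewed, at most 10 in all, crops included, and the job is handed in when it is done.

Besides the shell and the picture viewer there is one more tool, called after "Request:" by a JSON object that holds its "api" and its "payload", one argument or row to a line. arm_command: Moves the arm, as the interface text tells. Its arguments: {"type":"object","properties":{"moves":{"type":"array"},"force":{"type":"number"}},"required":["moves"]}

```bash
ls; mkdir -p pics; cat > h.py <<'E'
from station import *
import numpy as np, cv2
def cam(n):
    c=read_camera(n); c['R']=cv2.Rodrigues(np.array(c['rvec'],float))[0]; c['t']=np.array(c['tvec'],float).ravel(); return c
def rays(c,uv):
    K=np.array(c['K']); uv=np.atleast_2d(uv).astype(float)
    d=np.c_[(uv[:,0]-K[0,2])/K[0,0],(uv[:,1]-K[1,2])/K[1,1]]; s=d.copy()
    for _ in range(20): s=d/(1+c['k1']*(s**2).sum(1,keepdims=True))
    return np.c_[s,np.ones(len(s))]
def pts(c,uv):
    uv=np.atleast_2d(uv).astype(int); z=c['z_map'][uv[:,1],uv[:,0]]
    return (rays(c,uv)*z[:,None]-c['t'])@c['R']
def cloud(c):
    v,u=np.mgrid[0:400,0:640]; p=pts(c,np.c_[u.ravel(),v.ravel()]).reshape(400,640,3); p[c['z_map']==0]=np.nan; return p
def plane(c,uv,h):
    o=-c['R'].T@c['t']; d=rays(c,uv)@c['R']; return o+d*((h-o[2])/d[:,2])[:,None]
E
python3 - <<'E'
from h import *
s=sense(); print(s)
for n in ['scene','side']:
    c=cam(n); cv2.imwrite(f'pics/{n}0.png',c['pixels'][:,:,::-1]); print(n,c['K'],c['k1'],-c['R'].T@c['t'],c['R'][2],(c['z_map']==0).mean())
E
```

```text
pics
{'time': 0.0, 'q': array([ 6.88800698e+01,  2.79505626e+00,  5.59171387e+00,  9.29326818e+01,
       -7.26025407e-04,  8.26795660e+01]), 'dq': array([-0.01274976, -0.09540711,  0.0105118 , -0.04710299,  0.09190045,
        0.04856243]), 'tau': array([-2.65279841e-04, -3.38781345e+01,  3.20016682e+01,  2.01597833e-02,
       -2.85283395e-04,  4.05789962e-06]), 'position': array([0.12500501, 0.50927938, 0.23009839]), 'eef_rot': array([[-9.71136259e-01,  2.38523910e-01, -8.43606822e-04],
       [ 2.38525226e-01,  9.71133766e-01, -2.21916324e-03],
       [ 2.89931577e-04, -2.35633140e-03, -9.99997182e-01]]), 'contact_force': array([-0.10634242, -1.04215932,  0.79382427]), 'moment': array([ 0.00334402, -0.02076548,  0.01513415]), 'grip_force': 0.0, 'opening': 0.08508020459866918}
scene [[411.75894573   0.         324.31999457]
 [  0.         411.75894573 193.21041275]
 [  0.           0.           1.        ]] -0.09939933187007119 [1.12618395 0.22465384 0.8411754 ] [-0.57790492 -0.23296636 -0.78214613] 0.00405078125
side [[412.79534271   0.         319.54394893]
 [  0.         412.79534271 204.79307118]
 [  0.           0.           1.        ]] -0.09120090505082168 [0.57233144 0.79787861 0.70334392] [ 0.06335256 -0.79762014 -0.59982378] 0.0039296875
```

View pics/scene0.png

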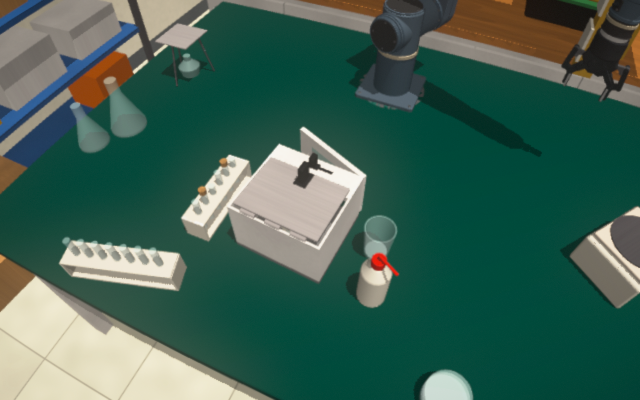

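View pics/side0.png

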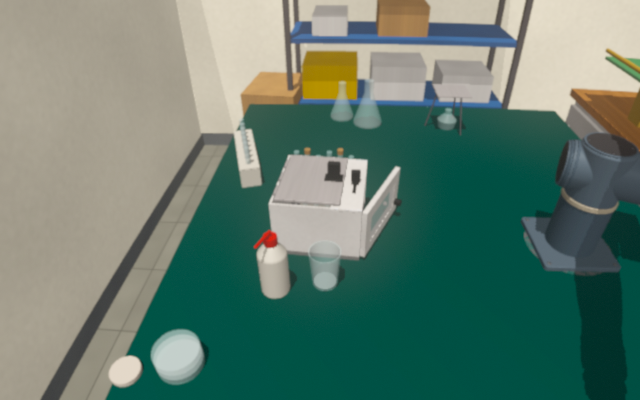

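The scene view shows the cabinet at about (300,205), with the door ajar from (365,178) to (303,130). The black grip is at (303,178) and the latch knob at (313,160). The side view shows the same, with the beaker (325,265) and wash bottle (273,265) on the cabinet's +y side.

```bash
python3 - <<'E'
from h import *
for n,roi in [('scene',(225,120,375,285)),('side',(265,145,410,260))]:
    c=cam(n); P=cloud(c); im=c['pixels'].astype(int); m=np.zeros((400,640),bool); m[roi[1]:roi[3],roi[0]:roi[2]]=1
    z=P[...,2]
    cov=m&(abs(z-.158)<.006)&(im.min(2)>90)
    q=P[cov]; r=cv2.minAreaRect((q[:,:2]*1000).astype(np.float32)); print(n,'top',len(q),r,np.median(q[:,2])); print(cv2.boxPoints(r).round(0).tolist())
    blk=m&(im.max(2)<70)&(z>.163)&(z<.23)
    k,l,st,ce=cv2.connectedComponentsWithStats(blk.astype(np.uint8))
    for i in range(1,k):
        if st[i,4]>8:
            b=P[l==i]; print('blk',st[i],b.mean(0).round(4),b.min(0).round(3),b.max(0).round(3))
            t=b[b[:,2]>b[:,2].max()-.006]; print('   top',len(t),t.mean(0).round(4),np.round(cv2.minAreaRect((t[:,:2]*1000).astype(np.float32))[0],1))
    np.save(f'pics/{n}.npy',P)
    # door: slice of points z .03-.145
    d=m&(z>.06)&(z<.14)&(im.min(2)>70); q=P[d]
    print('x,y range',np.nanmin(q,0),np.nanmax(q,0))
    for u in range(roi[0],roi[2],6):
        col=[(v,P[v,u].round(3).tolist()) for v in range(roi[1],roi[3]) if d[v,u]]
        if col: print(u,col[len(col)//2])
E
```

```text
scene top 5441 ((640.3660888671875, 13.76849365234375), (315.6545104980469, 205.8702850341797), 85.65806579589844) 0.15818015308482133
[[526.0, -136.0], [731.0, -151.0], [755.0, 163.0], [550.0, 179.0]]
blk [298 154  19  31 249] [ 0.5951 -0.0326  0.1842] [ 0.544 -0.042  0.163] [ 0.622 -0.024  0.206]
   top 55 [ 0.6072 -0.0334  0.2026] [605.8 -33.9]
x,y range [ 0.44699063 -0.28758739  0.0600372 ] [0.75707936 0.1838185  0.13999473]
225 (178, [0.607, -0.252, 0.064])
231 (178, [0.601, -0.239, 0.064])
237 (207, [0.705, -0.15, 0.119])
243 (221, [0.734, -0.118, 0.122])
249 (229, [0.734, -0.106, 0.099])
255 (232, [0.736, -0.091, 0.099])
261 (234, [0.737, -0.075, 0.104])
267 (238, [0.739, -0.06, 0.099])
273 (240, [0.739, -0.046, 0.101])
279 (243, [0.742, -0.029, 0.104])
285 (245, [0.74, -0.017, 0.102])
291 (249, [0.743, -0.001, 0.1])
297 (252, [0.743, 0.012, 0.097])
303 (153, [0.451, -0.11, 0.064])
309 (155, [0.458, -0.09, 0.072])
315 (255, [0.746, 0.054, 0.119])
321 (251, [0.739, 0.065, 0.131])
327 (243, [0.712, 0.066, 0.122])
333 (234, [0.686, 0.069, 0.12])
339 (226, [0.657, 0.071, 0.111])
3
[... 796 characters left out ...]
 0.088])
277 (229, [0.733, 0.062, 0.075])
283 (228, [0.717, 0.067, 0.083])
289 (222, [0.702, 0.067, 0.102])
295 (220, [0.687, 0.07, 0.11])
301 (223, [0.674, 0.066, 0.099])
307 (219, [0.659, 0.069, 0.114])
313 (231, [0.647, 0.07, 0.079])
319 (229, [0.633, 0.069, 0.085])
325 (230, [0.619, 0.072, 0.085])
331 (229, [0.605, 0.075, 0.091])
337 (230, [0.591, 0.075, 0.089])
343 (226, [0.577, 0.079, 0.105])
349 (225, [0.564, 0.077, 0.107])
355 (228, [0.55, 0.077, 0.098])
361 (230, [0.536, 0.076, 0.092])
367 (227, [0.523, 0.076, 0.101])
373 (217, [0.507, 0.032, 0.096])
379 (208, [0.492, -0.002, 0.097])
385 (199, [0.475, -0.038, 0.098])
391 (191, [0.457, -0.079, 0.095])
397 (183, [0.44, -0.105, 0.102])
```

```bash
python3 - <<'E'
from h import *
def fl(q):
    for _ in range(4):
        vx,vy,x,y=cv2.fitLine(q.astype(np.float32),cv2.DIST_HUBER,0,.001,.001).ravel()
        e=(q-[x,y])@[-vy,vx]; q=q[abs(e)<.004]
    return np.array([vx,vy]),np.array([x,y]),len(q)
A=np.load('pics/scene.npy');B=np.load('pics/side.npy')
def sel(P,x0,x1,y0,y1,z0=.06,z1=.135):
    q=P.reshape(-1,3); k=(q[:,0]>x0)&(q[:,0]<x1)&(q[:,1]>y0)&(q[:,1]<y1)&(q[:,2]>z0)&(q[:,2]<z1); return q[k][:,:2]
back=fl(sel(A,.725,.755,-.13,.05)); L1=fl(sel(A,.55,.73,.055,.09)); L2=fl(sel(B,.53,.73,.055,.09))
front=sel(B,.42,.515,-.13,.06,.07,.14); D=fl(front)
print('back',back,'\nleft',L1,'\n',L2,'\ndoor inner',D)
ang=lambda v:np.degrees(np.arctan2(v[1],v[0]))
print(ang(back[0]),ang(L1[0]),ang(L2[0]),ang(D[0]))
yaw=np.radians(np.mean([(ang(back[0])%180)-90,(ang(L1[0])+90)%180-90,(ang(L2[0])+90)%180-90]))
ex=np.array([np.cos(yaw),np.sin(yaw)]);ey=np.array([-ex[1],ex[0]])
bx=back[1]@ex; ly=np.mean([L1[1]@ey,L2[1]@ey]); print('left offs',L1[1]@ey,L2[1]@ey)
O=ex*(bx-.105)+ey*(ly-.11); print('yaw',np.degrees(yaw),'O',O)
w=lambda x,y:(O+ex*x+ey*y).round(4)
print('knob',w(-.082,-.005),'grip',w(-.03,0),'hinge',w(-.105,.11),'coverhinge',w(.095,0))
# grip/knob/body in cabinet frame from black measured
for p in [(.6058,-.0339),(.6035,-.0295),(.5516,-.0304)]: d=np.array(p)-O; print('cab frame',d@ex,d@ey)
# door line: offsets from hinge
h=O-ex*.105+ey*.11; n=np.array([-D[0][1],D[0][0]]); print('hinge dist to seen door face',(h-D[1])@n)
dv=D[0] if D[0][1]<0 else -D[0]; print('door a',np.degrees(np.arctan2((-dv@ex),(-dv@ey))))
print('end of door',(front-h)@dv@np.ones(1) if 0 else ((front-h)@dv).max())
# bystanders
for nm,P in (('scene',A),('side',B)):
  for b,(x0,x1,y0,y1) in {'right':(.4,.8,-.32,-.15),'left':(.4,.85,.085,.3)}.items():
    q=P.reshape(-1,3);k=(q[:,0]>x0)&(q[:,0]<x1)&(q[:,1]>y0)&(q[:,1]<y1)&(q[:,2]>.03)&(q[:,2]<.3);q=q[k];print(nm,b,len(q),np.percentile(q,[1,50,99],axis=0).round(3).tolist())
E
```

```text
back (array([0.07540044, 0.99715334], dtype=float32), array([ 0.7397593 , -0.03780686], dtype=float32), 1263) 
left (array([ 0.996918  , -0.07845034], dtype=float32), array([0.64571184, 0.07166748], dtype=float32), 607) 
 (array([ 0.9970131 , -0.07723283], dtype=float32), array([0.6291739 , 0.07182908], dtype=float32), 2145) 
door inner (array([0.43306828, 0.9013611 ], dtype=float32), array([ 0.46208885, -0.0603577 ], dtype=float32), 481)
85.675766 -4.499497 -4.429526 64.337555
left offs 0.12119241 0.12007965
yaw -4.4177523 O [ 0.63440484 -0.0383448 ]
knob [ 0.5523 -0.037 ] grip [ 0.6045 -0.036 ] hinge [0.5382 0.0794] coverhinge [ 0.7291 -0.0457]
cab frame -0.028862225478667864 0.002228222577120762
cab frame -0.03149431505479298 0.006437985648806795
cab frame -0.08317079223893968 0.0015429087756533401
hinge dist to seen door face -0.008062821
door a 21.244688
end of door 0.21976772177257486
scene right 2137 [[0.535, -0.284, 0.033], [0.673, -0.248, 0.064], [0.752, -0.151, 0.149]]
scene left 2229 [[0.584, 0.121, 0.032], [0.728, 0.171, 0.089], [0.757, 0.209, 0.168]]
side right 185 [[0.555, -0.264, 0.089], [0.625, -0.25, 0.105], [0.729, -0.155, 0.15]]
side left 2637 [[0.584, 0.119, 0.032], [0.699, 0.186, 0.083], [0.752, 0.211, 0.167]]
```

```bash
cat >> h.py <<'E'
yaw=np.radians(-4.42); O=np.array([.6344,-.0383])
ex=np.array([np.cos(yaw),np.sin(yaw)]);ey=np.array([-ex[1],ex[0]])
def W(x,y,z): return np.r_[O+ex*x+ey*y,z]
def loc():
    s=sense(); d=s['position'][:2]-O
    print('t',round(s['time'],2),'cab mm',np.round([d@ex*1e3,d@ey*1e3,s['position'][2]*1e3],1),'F cab',np.round([s['contact_force'][:2]@ex,s['contact_force'][:2]@ey,s['contact_force'][2]],1),'open',round(s['opening']*1e3,1),'grip',round(s['grip_force'],1))
    return s
def go(x,y,z,turn=0):
    "cabinet-frame target (m); tool down, tool y along cabinet y, turn deg about world z"
    s=loc(); R=s['eef_rot']; a=yaw+np.radians(turn)
    Rt=np.array([[-np.cos(a),-np.sin(a),0],[-np.sin(a),np.cos(a),0],[0,0,-1]])
    rv=cv2.Rodrigues(R.T@Rt)[0].ravel()
    print('d',np.round(R.T@(W(x,y,z)-s['position'])/.4,4),'w',np.round(np.degrees(rv)/45,4))
E
python3 -c "
from h import *
go(-.28,-.03,.22)"
```

```text
t 0.2 cab mm [-550.1  506.9  230.5] F cab [ 0.2 -0.1  0.9] open 85.4 grip 0.0
d [-0.8848 -1.2143  0.028 ] w [-0.0019 -0.0004 -0.2083]
```

Request:
{"api": "arm_command", "payload": {
  "moves": [
    {"dx": -0.44,"dy": -0.6,"dz": 0.01,"wz": -0.208,"claw": -1},
    {"dx": -0.44,"dy": -0.6,"dz": 0.01,"wz": -0.208,"claw": -1},
    {"dx": -0.44,"dy": -0.6,"dz": 0.01,"wz": -0.208,"claw": -1},
    {"dx": -0.44,"dy": -0.6,"dz": 0.01,"wz": -0.208,"claw": -1},
    {"dx": -0.44,"dy": -0.6,"dz": 0.01,"wz": -0.208,"claw": -1}
  ]
}}

```text
invalid input
```

```bash
python3 -c "
from h import *
go(-.28,-.03,.20)"
```

```text
t 0.2 cab mm [-550.1  506.9  230.5] F cab [ 0.2 -0.1  0.9] open 85.4 grip 0.0
d [-0.8848 -1.2142  0.078 ] w [-0.0019 -0.0004 -0.2083]
```

Request:
{"api": "arm_command", "payload": {
  "moves": [
    {"dx": -0.44,"dy": -0.6,"dz": 0.01,"wx": 0,"wy": 0,"wz": -0.208,"claw": -1},
    {"dx": -0.44,"dy": -0.6,"dz": 0.01,"wx": 0,"wy": 0,"wz": -0.208,"claw": -1},
    {"dx": -0.44,"dy": -0.6,"dz": 0.01,"wx": 0,"wy": 0,"wz": -0.208,"claw": -1},
    {"dx": -0.44,"dy": -0.6,"dz": 0.01,"wx": 0,"wy": 0,"wz": -0.208,"claw": -1},
    {"dx": -0.44,"dy": -0.6,"dz": 0.01,"wx": 0,"wy": 0,"wz": -0.208,"claw": -1}
  ],
  "force": 40
}}

```text
time: 0.7
position: [0.2207, 0.2774, 0.2277]
eef_rot: [[-0.997, 0.076, 0.001], [0.076, 0.997, -0.0], [-0.001, -0.0, -1.0]]
contact_force: [0.7, 0.0, 0.3]
opening: 0.0121
grip_force: 0.0
```

```bash
python3 -c "
from h import *
go(-.28,-.03,.20)"
```

```text
t 0.7 cab mm [-436.8  282.9  227.7] F cab [0.7 0.1 0.3] open 12.1 grip 0.0
d [-0.391  -0.7827  0.0694] w [-0.      0.0007  0.0014]
```

Request:
{"api": "arm_command", "payload": {
  "moves": [
    {"dx": -0.34,"dy": -0.78,"dz": 0.06,"wx": 0,"wy": 0,"wz": 0,"claw": -1},
    {"dx": -0.34,"dy": -0.78,"dz": 0.06,"wx": 0,"wy": 0,"wz": 0,"claw": -1},
    {"dx": -0.34,"dy": -0.78,"dz": 0.06,"wx": 0,"wy": 0,"wz": 0,"claw": -1},
    {"dx": -0.34,"dy": -0.78,"dz": 0.06,"wx": 0,"wy": 0,"wz": 0,"claw": -1},
    {"dx": -0.34,"dy": -0.78,"dz": 0.06,"wx": 0,"wy": 0,"wz": 0,"claw": -1}
  ]
}}

```text
time: 1.2
position: [0.3024, 0.0416, 0.2104]
eef_rot: [[-0.997, 0.077, 0.002], [0.077, 0.997, 0.0], [-0.002, 0.0, -1.0]]
contact_force: [2.0, 0.9, 0.5]
opening: -0.0001
grip_force: 0.0
```

```bash
python3 -c "
from h import *
go(-.225,-.05,.12)"
```

```text
t 1.2 cab mm [-337.1   54.1  210.4] F cab [1.9 1.  0.5] open -0.1 grip 0.0
d [-0.28   -0.2602  0.2263] w [ 0.0004  0.0022 -0.0002]
```

Request:
{"api": "arm_command", "payload": {
  "moves": [
    {"dx": -0.28,"dy": -0.26,"dz": 0.1,"wx": 0,"wy": 0,"wz": 0,"claw": -1},
    {"dx": -0.28,"dy": -0.26,"dz": 0.22,"wx": 0,"wy": 0,"wz": 0,"claw": -1},
    {"dx": -0.28,"dy": -0.26,"dz": 0.22,"wx": 0,"wy": 0,"wz": 0,"claw": -1},
    {"dx": -0.28,"dy": -0.26,"dz": 0.22,"wx": 0,"wy": 0,"wz": 0,"claw": -1},
    {"dx": -0.28,"dy": -0.26,"dz": 0.22,"wx": 0,"wy": 0,"wz": 0,"claw": -1}
  ]
}}

```text
time: 1.7
position: [0.4049, -0.0702, 0.1188]
eef_rot: [[-0.997, 0.081, -0.006], [0.081, 0.997, 0.002], [0.006, 0.001, -1.0]]
contact_force: [0.1, 1.1, -0.8]
opening: 0.0001
grip_force: 0.0
```

```bash
python3 -c "
from h import *
go(-.14,-.055,.122)"
```

```text
t 1.7 cab mm [-226.4  -49.5  118.8] F cab [ 0.   1.1 -0.8] open 0.1 grip 0.0
d [-0.2159 -0.0129 -0.0093] w [ 0.0014 -0.0073 -0.0047]
```

Request:
{"api": "arm_command", "payload": {
  "moves": [
    {"dx": -0.05,"dy": -0.003,"dz": -0.009,"wx": 0,"wy": 0,"wz": 0,"claw": -1},
    {"dx": -0.1,"dy": -0.006,"dz": -0.009,"wx": 0,"wy": 0,"wz": 0,"claw": -1},
    {"dx": -0.14,"dy": -0.009,"dz": -0.009,"wx": 0,"wy": 0,"wz": 0,"claw": -1},
    {"dx": -0.18,"dy": -0.012,"dz": -0.009,"wx": 0,"wy": 0,"wz": 0,"claw": -1},
    {"dx": -0.21,"dy": -0.012,"dz": -0.009,"wx": 0,"wy": 0,"wz": 0,"claw": -1}
  ]
}}

```text
time: 2.2
position: [0.4896, -0.0797, 0.1268]
eef_rot: [[-0.997, 0.077, 0.0], [0.077, 0.997, -0.0], [-0.0, -0.0, -1.0]]
contact_force: [-0.2, 0.2, 0.5]
opening: -0.0001
grip_force: 0.3
```

```bash
python3 -c "
from h import *
go(-.128,-.055,.122)"
```

```text
t 2.2 cab mm [-141.2  -52.4  126.8] F cab [-0.2  0.2  0.5] open -0.1 grip 0.3
d [-0.033  -0.0065  0.0119] w [-0.0003  0.0001  0.0005]
```

Request:
{"api": "arm_command", "payload": {
  "moves": [
    {"dx": -0.007,"dy": 0,"dz": 0.008,"wx": 0,"wy": 0,"wz": 0,"claw": -1},
    {"dx": -0.014,"dy": 0,"dz": 0.008,"wx": 0,"wy": 0,"wz": 0,"claw": -1},
    {"dx": -0.021,"dy": 0,"dz": 0.008,"wx": 0,"wy": 0,"wz": 0,"claw": -1},
    {"dx": -0.028,"dy": 0,"dz": 0.008,"wx": 0,"wy": 0,"wz": 0,"claw": -1}
  ]
}}

```text
time: 2.6
position: [0.4971, -0.0807, 0.1228]
eef_rot: [[-0.997, 0.077, -0.006], [0.077, 0.997, -0.001], [0.006, -0.001, -1.0]]
contact_force: [-5.4, -1.6, 2.3]
opening: -0.0001
grip_force: 2.5
```

```bash
python3 -c "
from h import *
go(-.128,-.055,.122)"
```

```text
t 2.6 cab mm [-133.7  -52.8  122.8] F cab [-5.3 -2.   2.3] open -0.1 grip 2.5
d [-0.0142 -0.0054  0.002 ] w [-0.0013 -0.0078 -0.0005]
```

In the catch now. I'll keep pressing in small steps.

Request:
{"api": "arm_command", "payload": {
  "moves": [
    {"dx": -0.006,"dy": 0,"dz": 0,"wx": 0,"wy": 0,"wz": 0,"claw": -1},
    {"dx": -0.011,"dy": 0,"dz": 0,"wx": 0,"wy": 0,"wz": 0,"claw": -1},
    {"dx": -0.016,"dy": 0,"dz": 0,"wx": 0,"wy": 0,"wz": 0,"claw": -1}
  ]
}}

```text
time: 2.9
position: [0.5025, -0.081, 0.1228]
eef_rot: [[-0.997, 0.077, -0.009], [0.077, 0.997, 0.0], [0.009, -0.001, -1.0]]
contact_force: [-13.8, -0.5, 8.4]
opening: 0.0001
grip_force: 7.3
```

```bash
python3 -c "
from h import *
go(-.128,-.055,.122)"
```

```text
t 2.9 cab mm [-128.2  -52.8  122.8] F cab [-13.7  -1.5   8.4] open 0.1 grip 7.3
d [-0.0006 -0.0056  0.002 ] w [-0.0007 -0.011  -0.0004]
```

Request:
{"api": "arm_command", "payload": {
  "moves": [
    {"dx": -0.005,"dy": 0,"dz": 0,"wx": 0,"wy": 0,"wz": 0,"claw": -1},
    {"dx": -0.005,"dy": 0,"dz": 0,"wx": 0,"wy": 0,"wz": 0,"claw": -1}
  ]
}}

```text
time: 3.1
position: [0.5025, -0.081, 0.1228]
eef_rot: [[-0.997, 0.078, -0.013], [0.078, 0.997, 0.0], [0.013, -0.001, -1.0]]
contact_force: [-16.8, 0.7, 10.0]
opening: -0.0001
grip_force: 8.2
```

```bash
python3 -c "
from h import *
go(-.128,-.055,.122)"
```

```text
t 3.1 cab mm [-128.3  -52.7  122.8] F cab [-16.8  -0.6  10. ] open -0.1 grip 8.2
d [-0.0007 -0.0056  0.0021] w [-0.001  -0.0165 -0.0007]
```

It has stopped against something firm at the shut position. I'll back off, rise and check with the cameras.

Request:
{"api": "arm_command", "payload": {
  "moves": [
    {"dx": 0.03,"dy": 0,"dz": 0,"wx": 0,"wy": 0,"wz": 0,"claw": -1},
    {"dx": 0.1,"dy": 0,"dz": 0,"wx": 0,"wy": 0,"wz": 0,"claw": -1},
    {"dx": 0.1,"dy": 0,"dz": -0.12,"wx": 0,"wy": 0,"wz": 0,"claw": -1},
    {"dx": 0.1,"dy": 0.03,"dz": -0.24,"wx": 0,"wy": 0,"wz": 0,"claw": -0.3},
    {"dx": 0.1,"dy": 0.1,"dz": -0.3,"wx": 0,"wy": 0,"wz": 0,"claw": -0.3}
  ]
}}

```text
time: 3.6
position: [0.4724, -0.0392, 0.2453]
eef_rot: [[-0.997, 0.08, 0.004], [0.08, 0.997, -0.001], [-0.004, -0.0, -1.0]]
contact_force: [1.5, 0.2, 0.7]
opening: 0.0281
grip_force: 0.0
```

```bash
python3 - <<'E'
from h import *
go(-.03,0,.25)
a=cam('side')['pixels'][130:270,240:440]; b=cam('scene')['pixels'][110:290,215:390]
a=cv2.resize(a,None,fx=2,fy=2); b=cv2.resize(b,None,fx=2,fy=2)
o=np.zeros((360,750,3),np.uint8); o[:a.shape[0],:a.shape[1]]=a; o[:,400:]=b
cv2.imwrite('pics/shut.png',o[:,:,::-1])
E
```

```text
t 3.6 cab mm [-161.5  -13.4  245.3] F cab [1.5 0.3 0.7] open 28.1 grip 0.0
d [-0.3287  0.0345 -0.0102] w [-0.0004  0.0055 -0.0041]
```

View pics/shut.png

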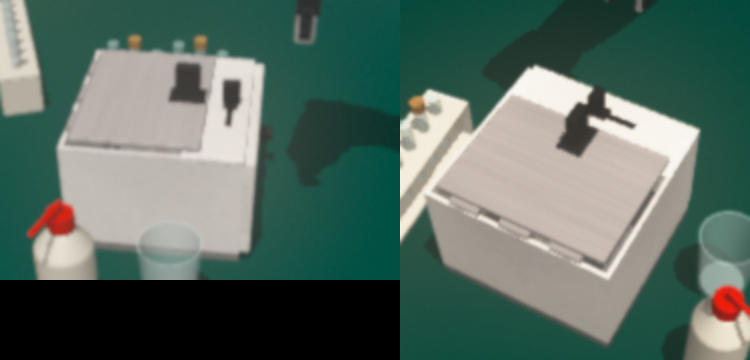

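The door lies flush in both views: its edge is vertical at (255,150) on the left, and there is no gap on the right. The grip and knob are where computed. Next I move above the grip.

Request:
{"api": "arm_command", "payload": {
  "moves": [
    {"dx": -0.329,"dy": 0.034,"dz": -0.01,"wx": 0,"wy": 0.0055,"wz": -0.004,"claw": 0},
    {"dx": -0.329,"dy": 0.034,"dz": -0.01,"wx": 0,"wy": 0.0055,"wz": -0.004,"claw": 0},
    {"dx": -0.329,"dy": 0.034,"dz": -0.01,"wx": 0,"wy": 0.0055,"wz": -0.004,"claw": 0},
    {"dx": -0.329,"dy": 0.034,"dz": -0.01,"wx": 0,"wy": 0.0055,"wz": -0.004,"claw": 0}
  ]
}}

```text
time: 4.1
position: [0.6072, -0.0352, 0.2422]
eef_rot: [[-0.997, 0.073, -0.007], [0.073, 0.997, 0.002], [0.007, 0.001, -1.0]]
contact_force: [-0.0, 0.1, -0.9]
opening: 0.0426
grip_force: 0.0
```

```bash
python3 - <<'E'
from h import *
go(-.03,0,.169)
c=cam('wrist');cv2.imwrite('pics/w1.png',c['pixels'][:,:,::-1])
E
```

```text
t 4.1 cab mm [-27.3   1.  242.2] F cab [-0.   0.1 -0.9] open 42.6 grip 0.0
d [ 0.0053 -0.0026  0.1831] w [ 0.0013 -0.0094  0.0047]
```

View pics/w1.png

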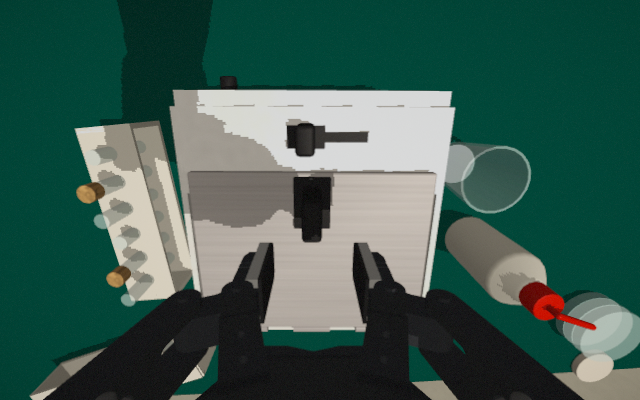

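In the wrist view the grip (311,215) lies midway between the pads (264 and 362), so they are centred. I'll go down and grasp.

Request:
{"api": "arm_command", "payload": {
  "moves": [
    {"dx": 0.005,"dy": -0.002,"dz": 0.09,"wx": 0,"wy": 0,"wz": 0.005,"claw": 0},
    {"dx": 0.005,"dy": -0.002,"dz": 0.17,"wx": 0,"wy": 0,"wz": 0.005,"claw": 0},
    {"dx": 0.005,"dy": -0.002,"dz": 0.178,"wx": 0,"wy": 0,"wz": 0.005,"claw": 0},
    {"dx": 0.005,"dy": -0.002,"dz": 0.178,"wx": 0,"wy": 0,"wz": 0.005,"claw": 0}
  ]
}}

```text
time: 4.55
position: [0.6003, -0.0358, 0.175]
eef_rot: [[-0.997, 0.078, -0.007], [0.078, 0.997, 0.001], [0.007, 0.0, -1.0]]
contact_force: [0.3, -0.8, 0.2]
opening: 0.0426
grip_force: 0.0
```

```bash
python3 - <<'E'
from h import *
go(-.03,0,.169)
E
```

```text
t 4.55 cab mm [-3.42e+01 -1.00e-01  1.75e+02] F cab [ 0.3 -0.8  0.2] open 42.6 grip 0.0
d [-0.0106  0.0004  0.015 ] w [ 0.0004 -0.0085 -0.0015]
```

Request:
{"api": "arm_command", "payload": {
  "moves": [
    {"dx": -0.007,"dy": 0,"dz": 0.012,"wx": 0,"wy": -0.008,"wz": 0,"claw": 0},
    {"dx": -0.007,"dy": 0,"dz": 0.012,"wx": 0,"wy": -0.008,"wz": 0,"claw": -1},
    {"dx": -0.007,"dy": 0,"dz": 0.012,"wx": 0,"wy": -0.008,"wz": 0,"claw": -1},
    {"dx": -0.007,"dy": 0,"dz": 0.012,"wx": 0,"wy": -0.008,"wz": 0,"claw": -1},
    {"dx": -0.007,"dy": 0,"dz": 0.012,"wx": 0,"wy": -0.008,"wz": 0,"claw": -1}
  ],
  "force": 40
}}

```text
time: 5.05
position: [0.6056, -0.0362, 0.1727]
eef_rot: [[-0.997, 0.078, 0.005], [0.078, 0.997, -0.001], [-0.005, -0.0, -1.0]]
contact_force: [-0.0, 1.2, 5.2]
opening: 0.0136
grip_force: 40.8
```

```bash
python3 - <<'E'
from h import *
go(-.03,0,.169)
E
```

```text
t 5.05 cab mm [-2.890e+01 -1.000e-01  1.727e+02] F cab [-0.1  1.2  5.2] open 13.6 grip 40.8
d [0.0028 0.0003 0.0093] w [-0.0001  0.0065 -0.0012]
```

Request:
{"api": "arm_command", "payload": {
  "moves": [
    {"dx": -0.001,"dy": 0,"dz": -0.005,"wx": 0,"wy": 0,"wz": 0,"claw": -1},
    {"dx": -0.003,"dy": 0,"dz": -0.01,"wx": 0,"wy": 0,"wz": 0,"claw": -1},
    {"dx": -0.004,"dy": 0,"dz": -0.015,"wx": 0,"wy": 0,"wz": 0,"claw": -1},
    {"dx": -0.005,"dy": 0,"dz": -0.018,"wx": 0,"wy": 0,"wz": 0,"claw": -1}
  ]
}}

```text
time: 5.45
position: [0.6065, -0.0362, 0.1759]
eef_rot: [[-0.997, 0.078, -0.0], [0.078, 0.997, 0.0], [0.0, 0.0, -1.0]]
contact_force: [5.0, 0.0, -7.5]
opening: 0.0131
grip_force: 38.9
```

```bash
python3 - <<'E'
from h import *
loc()
E
```

```text
t 5.45 cab mm [-2.800e+01 -1.000e-01  1.759e+02] F cab [ 5.   0.4 -7.5] open 13.1 grip 38.9
```

Request:
{"api": "arm_command", "payload": {
  "moves": [
    {"dx": -0.002,"dy": 0,"dz": -0.005,"wx": 0,"wy": 0,"wz": 0,"claw": -1},
    {"dx": -0.003,"dy": 0,"dz": -0.01,"wx": 0,"wy": 0,"wz": 0,"claw": -1}
  ]
}}

```text
time: 5.65
position: [0.6076, -0.0363, 0.1792]
eef_rot: [[-0.997, 0.078, -0.001], [0.078, 0.997, 0.0], [0.001, 0.0, -1.0]]
contact_force: [5.7, -0.5, -17.2]
opening: 0.0133
grip_force: 39.7
```

```bash
python3 - <<'E'
from h import *
loc()
E
```

```text
t 5.65 cab mm [-2.690e+01 -1.000e-01  1.792e+02] F cab [  5.8  -0.  -17.2] open 13.3 grip 39.7
```

Request:
{"api": "arm_command", "payload": {
  "moves": [
    {"dx": 0,"dy": 0,"dz": -0.003,"wx": 0,"wy": 0,"wz": 0,"claw": -1},
    {"dx": 0,"dy": 0,"dz": -0.003,"wx": 0,"wy": 0,"wz": 0,"claw": -1}
  ]
}}

```text
time: 5.85
position: [0.6076, -0.0363, 0.1792]
eef_rot: [[-0.997, 0.078, -0.002], [0.078, 0.997, 0.001], [0.002, 0.001, -1.0]]
contact_force: [7.1, -0.3, -16.3]
opening: 0.0131
grip_force: 39.9
```

```bash
python3 - <<'E'
from h import *
loc()
E
```

```text
t 5.85 cab mm [-2.690e+01 -1.000e-01  1.792e+02] F cab [  7.1   0.2 -16.3] open 13.1 grip 39.9
```

The cover is caught: it stopped dead after 6.5 mm with about 16 N. I'll lower it, let go and rise.

Request:
{"api": "arm_command", "payload": {
  "moves": [
    {"dx": 0.003,"dy": 0,"dz": 0.008,"wx": 0,"wy": 0,"wz": 0,"claw": -1},
    {"dx": 0.006,"dy": 0,"dz": 0.018,"wx": 0,"wy": 0,"wz": 0,"claw": -1},
    {"dx": 0.006,"dy": 0,"dz": 0.018,"wx": 0,"wy": 0,"wz": 0,"claw": 0},
    {"dx": 0.006,"dy": 0,"dz": 0.018,"wx": 0,"wy": 0,"wz": 0,"claw": 0},
    {"dx": 0.006,"dy": 0,"dz": 0.018,"wx": 0,"wy": 0,"wz": 0,"claw": 0}
  ]
}}

```text
time: 6.35
position: [0.6053, -0.0363, 0.1771]
eef_rot: [[-0.997, 0.078, 0.002], [0.078, 0.997, -0.001], [-0.003, -0.0, -1.0]]
contact_force: [-0.3, 0.1, 0.0]
opening: 0.0425
grip_force: 0.0
```

```bash
python3 - <<'E'
from h import *
go(-.082,-.055,.24)
E
```

```text
t 6.35 cab mm [-29.2  -0.2 177.1] F cab [-0.3  0.1  0. ] open 42.5 grip 0.0
d [ 0.1314 -0.1371 -0.1574] w [-0.0004  0.0032 -0.0014]
```

Request:
{"api": "arm_command", "payload": {
  "moves": [
    {"dx": 0,"dy": 0,"dz": -0.08,"wx": 0,"wy": 0,"wz": 0,"claw": 0},
    {"dx": 0,"dy": 0,"dz": -0.157,"wx": 0,"wy": 0,"wz": 0,"claw": -1},
    {"dx": 0.131,"dy": -0.137,"dz": -0.157,"wx": 0,"wy": 0,"wz": 0,"claw": -1},
    {"dx": 0.131,"dy": -0.137,"dz": -0.157,"wx": 0,"wy": 0,"wz": 0,"claw": -1},
    {"dx": 0.131,"dy": -0.137,"dz": -0.157,"wx": 0,"wy": 0,"wz": 0,"claw": -1}
  ]
}}

```text
time: 6.85
position: [0.547, -0.0886, 0.2402]
eef_rot: [[-0.997, 0.081, 0.002], [0.081, 0.997, -0.002], [-0.002, -0.001, -1.0]]
contact_force: [-0.2, 1.0, -0.2]
opening: -0.0002
grip_force: 0.0
```

```bash
python3 - <<'E'
from h import *
go(-.084,-.055,.161)
E
```

```text
t 6.85 cab mm [-83.3 -56.9 240.2] F cab [-0.3  1.  -0.2] open -0.2 grip 0.0
d [0.0023 0.0051 0.198 ] w [-0.0017  0.0029 -0.0054]
```

Request:
{"api": "arm_command", "payload": {
  "moves": [
    {"dx": 0.002,"dy": 0.005,"dz": 0.1,"wx": 0,"wy": 0,"wz": -0.005,"claw": -1},
    {"dx": 0.002,"dy": 0.005,"dz": 0.18,"wx": 0,"wy": 0,"wz": -0.005,"claw": -1},
    {"dx": 0.002,"dy": 0.005,"dz": 0.194,"wx": 0,"wy": 0,"wz": -0.005,"claw": -1},
    {"dx": 0.002,"dy": 0.005,"dz": 0.194,"wx": 0,"wy": 0,"wz": -0.005,"claw": -1}
  ]
}}

```text
time: 7.25
position: [0.5474, -0.084, 0.16]
eef_rot: [[-0.997, 0.074, -0.001], [0.074, 0.997, 0.001], [0.001, 0.001, -1.0]]
contact_force: [-0.3, -1.1, 0.5]
opening: 0.0002
grip_force: 0.0
```

```bash
python3 - <<'E'
from h import *
go(-.083,-.028,.161)
E
```

```text
t 7.25 cab mm [-83.2 -52.3 160. ] F cab [-0.3 -1.1  0.5] open 0.2 grip 0.0
d [-0.0007  0.0608 -0.0024] w [ 0.001  -0.0015  0.0041]
```

Request:
{"api": "arm_command", "payload": {
  "moves": [
    {"dx": 0,"dy": 0.025,"dz": -0.003,"wx": 0,"wy": 0,"wz": 0.004,"claw": -1},
    {"dx": 0,"dy": 0.05,"dz": -0.003,"wx": 0,"wy": 0,"wz": 0.004,"claw": -1},
    {"dx": 0,"dy": 0.07,"dz": -0.003,"wx": 0,"wy": 0,"wz": 0.004,"claw": -1},
    {"dx": 0,"dy": 0.09,"dz": -0.003,"wx": 0,"wy": 0,"wz": 0.004,"claw": -1},
    {"dx": 0,"dy": 0.11,"dz": -0.003,"wx": 0,"wy": 0,"wz": 0.004,"claw": -1}
  ]
}}

```text
time: 7.75
position: [0.5527, -0.0411, 0.1639]
eef_rot: [[-0.997, 0.077, 0.005], [0.077, 0.997, -0.003], [-0.005, -0.003, -1.0]]
contact_force: [0.6, -3.2, 3.2]
opening: 0.0002
grip_force: 1.9
```

```bash
python3 - <<'E'
from h import *
go(-.083,.010,.161)
c=cam('side');cv2.imwrite('pics/l1.png',cv2.resize(c['pixels'][130:250,250:430,::-1],None,fx=3,fy=3))
E
```

```text
t 7.75 cab mm [-81.3  -9.1 163.9] F cab [ 0.9 -3.1  3.2] open 0.2 grip 1.9
d [0.0044 0.0477 0.007 ] w [-0.0033  0.0066 -0.0005]
```

View pics/l1.png

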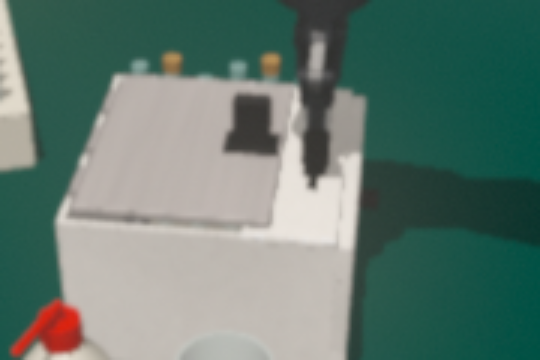

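The finger is pushing the knob (315,160) towards the +y end of its slot (312,185) with about 3 N. I continue to the stop.

Request:
{"api": "arm_command", "payload": {
  "moves": [
    {"dx": 0.002,"dy": 0.01,"dz": 0.005,"wx": 0,"wy": 0,"wz": 0,"claw": -1},
    {"dx": 0.003,"dy": 0.02,"dz": 0.005,"wx": 0,"wy": 0,"wz": 0,"claw": -1},
    {"dx": 0.003,"dy": 0.03,"dz": 0.005,"wx": 0,"wy": 0,"wz": 0,"claw": -1},
    {"dx": 0.003,"dy": 0.038,"dz": 0.005,"wx": 0,"wy": 0,"wz": 0,"claw": -1},
    {"dx": 0.003,"dy": 0.045,"dz": 0.005,"wx": 0,"wy": 0,"wz": 0,"claw": -1}
  ]
}}

```text
time: 8.3
position: [0.552, -0.0229, 0.1602]
eef_rot: [[-0.997, 0.078, 0.002], [0.078, 0.997, -0.001], [-0.002, -0.001, -1.0]]
contact_force: [1.8, -5.0, 2.4]
opening: 0.0
grip_force: 2.1
```

```bash
python3 - <<'E'
from h import *
go(-.083,.010,.161)
E
```

```text
t 8.3 cab mm [-83.3   9.  160.2] F cab [ 2.1 -4.9  2.4] open 0.0 grip 2.1
d [-0.0009  0.0024 -0.0019] w [-0.0007  0.003  -0.0008]
```

Request:
{"api": "arm_command", "payload": {
  "moves": [
    {"dx": 0,"dy": 0.006,"dz": 0,"wx": 0,"wy": 0,"wz": 0,"claw": -1},
    {"dx": 0,"dy": 0.012,"dz": 0,"wx": 0,"wy": 0,"wz": 0,"claw": -1}
  ]
}}

```text
time: 8.5
position: [0.5521, -0.0212, 0.1603]
eef_rot: [[-0.997, 0.079, 0.001], [0.079, 0.997, -0.008], [-0.002, -0.008, -1.0]]
contact_force: [-0.5, -14.9, 1.5]
opening: 0.0003
grip_force: 7.2
```

```bash
python3 - <<'E'
from h import *
loc()
E
```

```text
t 8.5 cab mm [-83.4  10.7 160.3] F cab [  0.7 -14.9   1.5] open 0.3 grip 7.2
```

Request:
{"api": "arm_command", "payload": {
  "moves": [
    {"dx": 0,"dy": 0.005,"dz": 0,"wx": 0,"wy": 0,"wz": 0,"claw": -1},
    {"dx": 0,"dy": 0.005,"dz": 0,"wx": 0,"wy": 0,"wz": 0,"claw": -1}
  ]
}}

```text
time: 8.7
position: [0.5521, -0.0212, 0.1604]
eef_rot: [[-0.997, 0.08, 0.001], [0.08, 0.997, -0.012], [-0.002, -0.012, -1.0]]
contact_force: [0.9, -16.1, 1.8]
opening: -0.0002
grip_force: 7.7
```

```bash
python3 - <<'E'
from h import *
go(-.083,-.055,.25)
E
```

```text
t 8.7 cab mm [-83.4  10.7 160.4] F cab [  2.1 -15.9   1.8] open -0.2 grip 7.7
d [-0.0019 -0.167  -0.2221] w [-0.0149  0.0024 -0.0041]
```

The knob is at its stop: 16 N with no motion. I'll back off, rise and return over the grip.

Request:
{"api": "arm_command", "payload": {
  "moves": [
    {"dx": 0,"dy": -0.06,"dz": 0,"wx": -0.012,"wy": 0,"wz": -0.003,"claw": -1},
    {"dx": 0,"dy": -0.15,"dz": 0,"wx": -0.012,"wy": 0,"wz": -0.003,"claw": -1},
    {"dx": 0,"dy": -0.15,"dz": -0.1,"wx": -0.012,"wy": 0,"wz": -0.003,"claw": -1},
    {"dx": 0,"dy": -0.15,"dz": -0.22,"wx": -0.012,"wy": 0,"wz": -0.003,"claw": 0},
    {"dx": -0.05,"dy": -0.1,"dz": -0.22,"wx": -0.012,"wy": 0,"wz": -0.003,"claw": 0}
  ]
}}

```text
time: 9.2
position: [0.5698, -0.058, 0.2558]
eef_rot: [[-0.997, 0.078, 0.012], [0.078, 0.997, 0.009], [-0.011, 0.01, -1.0]]
contact_force: [1.5, 0.4, 0.6]
opening: 0.0282
grip_force: 0.0
```

```bash
python3 - <<'E'
from h import *
go(-.03,0,.235)
E
```

```text
t 9.2 cab mm [-62.9 -24.7 255.8] F cab [1.5 0.5 0.6] open 28.2 grip 0.0
d [-0.0816  0.0612  0.0536] w [ 0.0132  0.0139 -0.0013]
```

Request:
{"api": "arm_command", "payload": {
  "moves": [
    {"dx": -0.08,"dy": 0.061,"dz": 0.04,"wx": 0.006,"wy": 0.005,"wz": 0,"claw": 0},
    {"dx": -0.08,"dy": 0.061,"dz": 0.04,"wx": 0.006,"wy": 0.005,"wz": 0,"claw": 0},
    {"dx": -0.08,"dy": 0.061,"dz": 0.04,"wx": 0.006,"wy": 0.005,"wz": 0,"claw": 0}
  ]
}}

```text
time: 9.5
position: [0.6016, -0.0333, 0.2298]
eef_rot: [[-0.997, 0.073, -0.008], [0.073, 0.997, 0.008], [0.008, 0.007, -1.0]]
contact_force: [0.1, 0.2, 0.2]
opening: 0.0429
grip_force: 0.0
```

```bash
python3 - <<'E'
from h import *
go(-.03,0,.171)
E
```

```text
t 9.5 cab mm [-33.1   2.4 229.8] F cab [0.1 0.2 0.2] open 42.9 grip 0.0
d [-0.009  -0.0072  0.1468] w [ 0.0093 -0.0108  0.0054]
```

Request:
{"api": "arm_command", "payload": {
  "moves": [
    {"dx": -0.008,"dy": -0.006,"dz": 0.03,"wx": 0.009,"wy": -0.01,"wz": 0.005,"claw": 0},
    {"dx": -0.008,"dy": -0.006,"dz": 0.1,"wx": 0.009,"wy": -0.01,"wz": 0.005,"claw": 0},
    {"dx": -0.008,"dy": -0.006,"dz": 0.144,"wx": 0.009,"wy": -0.01,"wz": 0.005,"claw": 0},
    {"dx": -0.008,"dy": -0.006,"dz": 0.144,"wx": 0.009,"wy": -0.01,"wz": 0.005,"claw": 0}
  ]
}}

```text
time: 9.9
position: [0.6024, -0.0372, 0.1718]
eef_rot: [[-0.997, 0.079, -0.001], [0.079, 0.997, -0.0], [0.001, -0.001, -1.0]]
contact_force: [-0.7, 0.5, -1.5]
opening: 0.0428
grip_force: 0.0
```

```bash
python3 - <<'E'
from h import *
go(-.03,0,.171)
E
```

```text
t 9.9 cab mm [-32.   -1.3 171.8] F cab [-0.7  0.4 -1.5] open 42.8 grip 0.0
d [-0.0049  0.0033  0.002 ] w [-0.0007 -0.0018 -0.0029]
```

Request:
{"api": "arm_command", "payload": {
  "moves": [
    {"dx": -0.004,"dy": 0.003,"dz": 0,"wx": 0,"wy": 0,"wz": -0.002,"claw": -1},
    {"dx": -0.004,"dy": 0.003,"dz": 0,"wx": 0,"wy": 0,"wz": -0.002,"claw": -1},
    {"dx": -0.004,"dy": 0.003,"dz": 0,"wx": 0,"wy": 0,"wz": -0.002,"claw": -1},
    {"dx": -0.004,"dy": 0.003,"dz": 0,"wx": 0,"wy": 0,"wz": -0.002,"claw": -1}
  ],
  "force": 45
}}

```text
time: 10.3
position: [0.608, -0.0364, 0.177]
eef_rot: [[-0.997, 0.077, 0.008], [0.077, 0.997, -0.003], [-0.008, -0.002, -1.0]]
contact_force: [-1.7, 0.4, 2.9]
opening: 0.0128
grip_force: 46.1
```

Request:
{"api": "arm_command", "payload": {
  "moves": [
    {"dx": -0.001,"dy": 0,"dz": -0.006,"wx": 0,"wy": 0,"wz": 0,"claw": -1},
    {"dx": -0.003,"dy": 0,"dz": -0.012,"wx": 0,"wy": 0,"wz": 0,"claw": -1},
    {"dx": -0.005,"dy": 0,"dz": -0.018,"wx": 0,"wy": 0,"wz": 0,"claw": -1},
    {"dx": -0.007,"dy": 0,"dz": -0.024,"wx": 0,"wy": 0,"wz": 0,"claw": -1}
  ]
}}

```text
time: 10.7
position: [0.61, -0.0366, 0.1827]
eef_rot: [[-0.997, 0.077, 0.004], [0.077, 0.997, -0.002], [-0.004, -0.002, -1.0]]
contact_force: [4.3, -0.0, -8.8]
opening: 0.0133
grip_force: 44.1
```

```bash
python3 - <<'E'
from h import *
loc()
E
```

```text
t 10.7 cab mm [-24.5  -0.2 182.7] F cab [ 4.3  0.3 -8.8] open 13.3 grip 44.1
```

Request:
{"api": "arm_command", "payload": {
  "moves": [
    {"dx": -0.002,"dy": 0,"dz": -0.006,"wx": 0,"wy": 0,"wz": 0,"claw": -1},
    {"dx": -0.004,"dy": 0,"dz": -0.012,"wx": 0,"wy": 0,"wz": 0,"claw": -1}
  ]
}}

```text
time: 10.9
position: [0.6125, -0.0368, 0.1886]
eef_rot: [[-0.997, 0.077, 0.006], [0.077, 0.997, -0.002], [-0.006, -0.002, -1.0]]
contact_force: [5.8, 1.8, -9.8]
opening: 0.013
grip_force: 43.8
```

```bash
python3 - <<'E'
from h import *
loc()
E
```

```text
t 10.9 cab mm [-22.   -0.2 188.6] F cab [ 5.7  2.2 -9.8] open 13.0 grip 43.8
```

The cover is free: it rose past the earlier stop with steady force. I follow the arc about the hinge.

Request:
{"api": "arm_command", "payload": {
  "moves": [
    {"dx": -0.013,"dy": 0,"dz": -0.024,"wx": 0,"wy": 0,"wz": 0,"claw": -1},
    {"dx": -0.029,"dy": 0,"dz": -0.048,"wx": 0,"wy": 0,"wz": 0,"claw": -1},
    {"dx": -0.046,"dy": 0,"dz": -0.07,"wx": 0,"wy": 0,"wz": 0,"claw": -1},
    {"dx": -0.066,"dy": 0,"dz": -0.09,"wx": 0,"wy": 0,"wz": 0,"claw": -1},
    {"dx": -0.087,"dy": 0,"dz": -0.109,"wx": 0,"wy": 0,"wz": 0,"claw": -1}
  ]
}}

```text
time: 11.4
position: [0.6447, -0.0393, 0.2322]
eef_rot: [[-0.997, 0.077, 0.001], [0.077, 0.997, -0.002], [-0.001, -0.002, -1.0]]
contact_force: [0.4, 1.6, -9.0]
opening: 0.0133
grip_force: 44.0
```

```bash
cat >> h.py <<'E'
def arc(phis):
    s=loc(); d=s['position'][:2]-O; x=d@ex-.095; z=s['position'][2]+.019-.15
    r=np.hypot(x,z); f=np.degrees(np.arctan2(z,-x)); print('r',r.round(4),'phi',f.round(1),'cover~',(f-20.7).round(1))
    R=s['eef_rot']
    for p in phis:
        a=np.radians(p); print(p,np.round(R.T@(W(.095-.1304*np.cos(a),0,.131+.1304*np.sin(a))-s['position'])/.4,3))
E
python3 -c "
from h import *
arc([54,58,62,66,70,74,76])"
```

```text
t 11.4 cab mm [ 1.040e+01 -2.000e-01  2.322e+02] F cab [ 0.3  1.6 -9. ] open 13.3 grip 44.0
r 0.1319 phi 50.1 cover~ 29.4
54 [-0.02   0.    -0.011]
58 [-0.039  0.    -0.023]
62 [-0.059  0.    -0.035]
66 [-0.079  0.    -0.045]
70 [-0.1    0.    -0.053]
74 [-0.122  0.    -0.06 ]
76 [-0.133  0.    -0.063]
```

Request:
{"api": "arm_command", "payload": {
  "moves": [
    {"dx": -0.02,"dy": 0,"dz": -0.013,"wx": 0,"wy": 0,"wz": 0,"claw": -1},
    {"dx": -0.039,"dy": 0,"dz": -0.025,"wx": 0,"wy": 0,"wz": 0,"claw": -1},
    {"dx": -0.059,"dy": 0,"dz": -0.036,"wx": 0,"wy": 0,"wz": 0,"claw": -1},
    {"dx": -0.079,"dy": 0,"dz": -0.045,"wx": 0,"wy": 0,"wz": 0,"claw": -1},
    {"dx": -0.1,"dy": 0,"dz": -0.053,"wx": 0,"wy": 0,"wz": 0,"claw": -1}
  ]
}}

```text
time: 11.9
position: [0.6834, -0.0423, 0.2547]
eef_rot: [[-0.997, 0.077, -0.001], [0.077, 0.997, -0.002], [0.0, -0.003, -1.0]]
contact_force: [-3.3, 1.0, -4.3]
opening: 0.0132
grip_force: 45.4
```

```bash
python3 - <<'E'
from h import *
arc([72,74,76,78])
c=cam('side');P=cloud(c);cv2.imwrite('pics/up.png',cv2.resize(c['pixels'][60:270,230:430,::-1],None,fx=2.5,fy=2.5))
E
```

```text
t 11.9 cab mm [ 4.920e+01 -2.000e-01  2.547e+02] F cab [-3.4  0.7 -4.3] open 13.2 grip 45.4
r 0.1319 phi 69.7 cover~ 49.0
72 [-0.014  0.001 -0.001]
74 [-0.025  0.001 -0.004]
76 [-0.036  0.    -0.007]
78 [-0.047  0.    -0.01 ]
```

View pics/up.png

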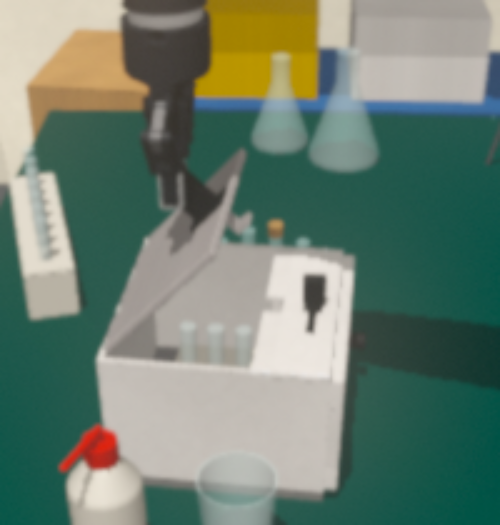

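The cover stands raised at about 49°: its front edge is at (240,150) and the grip is held at (205,195). The door is still flush and the bystanders are in place. I'll go a little further for margin and let it settle.

Request:
{"api": "arm_command", "payload": {
  "moves": [
    {"dx": -0.01,"dy": 0,"dz": -0.002,"wx": 0,"wy": 0,"wz": 0,"claw": -1},
    {"dx": -0.02,"dy": 0,"dz": -0.005,"wx": 0,"wy": 0,"wz": 0,"claw": -1},
    {"dx": -0.028,"dy": 0,"dz": -0.007,"wx": 0,"wy": 0,"wz": 0,"claw": -1},
    {"dx": -0.028,"dy": 0,"dz": -0.007,"wx": 0,"wy": 0,"wz": 0,"claw": -1},
    {"dx": -0.028,"dy": 0,"dz": -0.007,"wx": 0,"wy": 0,"wz": 0,"claw": -1}
  ]
}}

```text
time: 12.45
position: [0.6969, -0.0433, 0.2586]
eef_rot: [[-0.997, 0.077, 0.007], [0.077, 0.997, -0.003], [-0.007, -0.003, -1.0]]
contact_force: [-4.8, 1.1, 0.9]
opening: 0.0131
grip_force: 46.7
```

```bash
python3 - <<'E'
from h import *
arc([])
c=cam('side');P=cloud(c)
im=c['pixels']; q=P.reshape(-1,3); d=(q[:,:2]-O); x=d@ex; y=d@ey
k=(x>-.06)&(x<.1)&(y>.06)&(y<.1)&(q[:,2]>.175)&(q[:,2]<.30)
X=np.c_[x[k],q[k,2]]; v=cv2.fitLine(X.astype(np.float32),cv2.DIST_HUBER,0,.001,.001).ravel(); print(k.sum(),'cover angle',np.degrees(np.arctan2(v[1],-v[0])))
k=(x<-.105)&(x>-.25)&(abs(y)<.11)&(q[:,2]>.03)&(q[:,2]<.14); print('front-most',np.percentile(x[k],[1,50]) if k.any() else None)
arc([])
E
```

```text
t 12.45 cab mm [ 6.270e+01 -2.000e-01  2.586e+02] F cab [-4.9  0.7  0.9] open 13.1 grip 46.7
r 0.1317 phi 75.8 cover~ 55.1
317 cover angle -127.01755
front-most [-0.13386975 -0.11377881]
t 12.5 cab mm [ 62.7  -0.3 258.6] F cab [-5.6  0.8  1.8] open 13.3 grip 46.7
r 0.1317 phi 75.8 cover~ 55.1
```

```bash
python3 -c "
from station import *
print(hand_in())"
```

```text
the job is handed in; nothing more can be done
None
```

I handed the job in at 12.5 s with the door snapped shut. The tug showed the cover was caught, so I slid the latch to its stop to free it; the arm now holds the cover open at about 53–55°, and the glassware was left alone.

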